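# Sweep the flip lids of the jam caddy shut

### The job

Breakfast is over: close the four flip lids of the jam caddy the way a waiter does, by running your fingertips once along the row from left to right, low over the bins, folding each lid down flat in turn. Go slowly and gently, without slamming a lid, so that all four end fully shut; only push, pick nothing up, and leave the little easel, the china cup and the loose jam cup beside the caddy untouched.

Things in the scene. Friction and masses are not known exactly. Their poses are not given: they have to be found in the camera images.
- caddy: bamboo jam caddy, fixed to the worktop: a row of four open bins, 284 mm long (its y, +y is the robot's left), 92 deep (its x, away from the robot within 10 degrees), walls 62 mm high; origin under its middle on the worktop. A jam cup lies in each bin, below the rim. Each bin has a dark flip lid hinged on its left wall
- lid_1 (a joint): lid of the leftmost bin: dark plate 90 mm (along the caddy's x) x 66 mm (from hinge to free edge) x 5 mm, 25 g. 0 rad = shut, lying flat on the walls with its top 67 mm above the worktop; pi/2 = upright; more = leaning to the left; stop at 1.8. Starts at 1.05 to 1.75. A stiff hinge (about 0.014 N m) keeps it where it is left; a quick knock flings it shut
- lid_1_shut (a point): where the middle of the top face of the leftmost bin's lid lies once it is shut, 67 mm above the worktop; the bins are 70 mm apart
- lid_1_hinge (a point): middle of the hinge axis of the leftmost bin's lid, on the bin's left wall, 64.5 mm above the worktop; the axis runs along the caddy's x
- lid_2 (a joint): lid of the second bin from the left: dark plate 90 mm (along the caddy's x) x 66 mm (from hinge to free edge) x 5 mm, 25 g. 0 rad = shut, lying flat on the walls with its top 67 mm above the worktop; pi/2 = upright; more = leaning to the left; stop at 1.8. Starts at 1.05 to 1.75. A stiff hinge (about 0.014 N m) keeps it where it is left; a quick knock flings it shut
- lid_2_shut (a point): where the middle of the top face of the second bin from the left's lid lies once it is shut, 67 mm above the worktop; the bins are 70 mm apart
- lid_2_hinge (a point): middle of the hinge axis of the second bin from the left's lid, on the bin's left wall, 64.5 mm above the worktop; the axis runs along the caddy's x
- lid_3 (a joint): lid of the third bin from the left: dark plate 90 mm (along the caddy's x) x 66 mm (from hinge to free edge) x 5 mm, 25 g. 0 rad = shut, lying flat on the walls with its top 67 mm above the worktop; pi/2 = upright; more = leaning to the left; stop at 1.8. Starts at 1.05 to 1.75. A stiff hinge (about 0.014 N m) keeps it where it is left; a quick knock flings it shut
- lid_3_shut (a point): where the middle of the top face of the third bin from the left's lid lies once it is shut, 67 mm above the worktop; the bins are 70 mm apart
- lid_3_hinge (a point): middle of the hinge axis of the third bin from the left's lid, on the bin's left wall, 64.5 mm above the worktop; the axis runs along the caddy's x
- lid_4 (a joint): lid of the rightmost bin: dark plate 90 mm (along the caddy's x) x 66 mm (from hinge to free edge) x 5 mm, 25 g. 0 rad = shut, lying flat on the walls with its top 67 mm above the worktop; pi/2 = upright; more = leaning to the left; stop at 1.8. Starts at 1.05 to 1.75. A stiff hinge (about 0.014 N m) keeps it where it is left; a quick knock flings it shut
- lid_4_shut (a point): where the middle of the top face of the rightmost bin's lid lies once it is shut, 67 mm above the worktop; the bins are 70 mm apart
- lid_4_hinge (a point): middle of the hinge axis of the rightmost bin's lid, on the bin's left wall, 64.5 mm above the worktop; the axis runs along the caddy's x
- easel: bystander, loose: small round chalkboard on a white easel, 93 x 102 x 165 mm, standing off the left end of the caddy; origin under its middle
- coffee_cup: bystander, loose: white china cup, 83 x 76 x 54 mm, standing off the right end of the caddy; origin under its middle
- jam_loose: bystander, loose: jam portion cup with a purple lid, 64 x 58 x 27 mm, on the worktop between caddy and china cup; origin under its middle

How it is judged:
By the outcome, as a careful person would: the job done as asked, in the order asked, and still so for the second after the job is handed in, with the robot touching nothing.
It also fails if it takes over 42 s, if anything falls off the work surface, if the arm or the gripper's body presses on something with over 40 N, if the wrist force passes 120 N, or if a joint passes its speed limit or range.

### The arm

A 6-joint arm with a two-finger parallel gripper is mounted at the origin on a cart in front of the work surface, level with it; the furniture and walls round the work are solid. World frame = base frame: x ahead of the robot, y to its left, z up, the work surface at z = 0. Lengths are in m, angles in rad, forces in N, time in s.
With the tool pointing down it reaches from about 0.35 to 0.975 m from the base axis. Payload 4.9 kg.
Tool frame: the origin (TCP) lies at the very end of the fingers, on their centre line; the grasp point (between the pads) lies manip.grip_point_offset behind it (manip.grip_point_offset is the distance from the TCP to the grasp point, in m); z points along the fingers, y is the line along which they close (so a half turn about z gives the same grasp; the last joint's range is limited). The gripper opens to 85 mm and grips with 20 to 120 N. Pads are 22 mm wide; open, the fingers measure 114 mm over their backs; the gripper's body (76 mm by 85 mm) begins 54 mm behind the grasp point. The pads swing forward as they close: fully open they stand 13 mm farther back than shut.
Start: joints at [-1.459, 0.053, 1.613, -0, 1.476, -0.119], TCP at [0.143, -0.608, 0.231] pointing down, gripper open.
Joint ranges: [-3.01, 3.01], [-1.01, 2.22], [0.06, 2.58], [-1.02, 4.17], [0.09, 2.62], [-3.14, 3.14]. Speed limits (rad/s): [2.57, 2.57, 3.14, 3.14, 3.14, 3.14].

### API

Orientations are given as a unit quaternion [w, x, y, z].
In Python, from plant import manip gives the robot as it stands.
- The arm moves only by the shell command python3 -m crank 'ROWS' [OPENING]. ROWS is JSON, a list of rows, each an object of numbers: "x", "y", "z": the shift along the tool's x, y, z in cm; "turn": the turn about the tool's z in rad. In form: [{"x": .., "y": .., "z": .., "turn": ..}, ...]. A call has 1 to 5 rows; each row shifts and turns the commanded pose from where the row before left it, along the tool's axes as they then stand; what a row does not reach is not made up. A row lasts 1/10 s, in which the tool goes at most 50 mm and 8.59 degrees, less where a joint would pass 70% of its speed; a pose out of reach is approached as far as the arm can. A call with a gripper value outside its range is refused whole. OPENING is the opening in per cent of the stroke, from 0 (shut) to 100 (fully open), set as the call begins (- or left out, the last holds). The fingers move at their own pace and stop on an object; the grip force is fixed at half the most. Time passes only in rows, so rows that do not move let the fingers close. It gives the time, the measured TCP pose, the force, the opening and the grip force at its end, in the units of the state.
- manip.state(): the state, without advancing time (a new reading comes with each control period).
- manip.grab_frame(name): name is "side" or "top"; returns (picture, depth): 480x640x3 uint8, red, green, blue; 480x640 float32, m along the optical axis (not along the pixel's ray), 0 where there is no reading.
- manip.camera_model(name): a dict with "mtx" (3x3 intrinsics, pixels), "world_to_cam" (4x4, takes a point from world to camera coordinates). Camera axes: x right, y down, z forward; pixel columns grow to the right and rows downward; lengths in m; the calibration is good to about 2 mm. A picture is of the moment at which its call begins. camera_model takes no time and is no camera call.
- manip.job_done(): hands the job in; it is judged then, once.
The state is a dict: "time": time; "joint_pos": joint angles; "joint_vel": joint speeds; "joint_efforts": joint torques, N m; "tool_pos": TCP position; "tool_rot": TCP orientation; "contact_force": force on the tool from outside, world axes, zero at the start; "ft_torque": the same for the moment, N m; "gripper_width": opening from 0.0 (shut) to 1.0 (fully open); "grasp_force": force on a finger pad.
Only numpy, scipy, OpenCV 4.12 (cv2) and the standard library are available. Lean on these libraries where they do the work, as an engineer would, in place of code of your own. Each camera call takes 0.05 s, during which the arm holds its last target. There are 200 camera calls.

## Working session

There is one attempt and no reset: what is moved stays moved. The work goes in short steps, Python scripts to look and compute and a shell command to move; the robot and the scene stay as the last step left them, time stands still between calls to the robot, and variables do not carry over. Pictures are saved under pics/ and viewed, at most 10 in all, crops included, and the job is handed in when it is done.

```bash
mkdir -p pics; ls; python3 - <<'E'
from plant import manip
import cv2,numpy as np
for n in("top","side"):
    p,d=manip.grab_frame(n); cv2.imwrite(f"pics/{n}0.png",p[:,:,::-1]); np.savez(f"pics/{n}0.npz",p=p,d=d)
    m=manip.camera_model(n); print(np.round(m["mtx"],1).tolist(),np.round(m["world_to_cam"],3).tolist())
s=manip.state(); print(s, manip.grip_point_offset)
E
```

```text
pics
[[529.3, 0.0, 305.3], [0.0, 529.3, 250.1], [0.0, 0.0, 1.0]] [[-0.021, -1.0, 0.009, 0.106], [-0.999, 0.02, -0.035, 0.505], [0.034, -0.01, -0.999, 1.431], [0.0, 0.0, 0.0, 1.0]]
[[524.3, 0.0, 325.8], [0.0, 524.3, 232.9], [0.0, 0.0, 1.0]] [[-0.912, -0.411, 0.0, 0.529], [-0.272, 0.603, -0.75, 0.154], [0.308, -0.684, -0.661, 1.109], [0.0, 0.0, 0.0, 1.0]]
{'time': 0.1, 'joint_pos': array([-1.45899040e+00,  5.33051238e-02,  1.61419162e+00,  9.79238847e-06,
        1.47601857e+00, -1.19014686e-01]), 'joint_vel': array([ 0.000414  , -0.00203544, -0.00253784, -0.00153679,  0.0008352 ,
        0.00111886]), 'joint_efforts': array([ 3.78733539e-04, -3.94903994e+01, -3.71364462e+01, -1.28760385e-04,
        3.90206536e-03,  6.89695000e-06]), 'tool_pos': array([ 0.14291387, -0.60784187,  0.23015625]), 'tool_rot': array([-9.61304996e-04,  9.93347214e-01,  1.15153757e-01,  8.33872709e-06]), 'contact_force': array([-0.55646081,  0.19476491,  0.52188856]), 'ft_torque': array([ 0.05515952, -0.05521063,  0.03874192]), 'grasp_force': 0.0, 'gripper_width': 1.0001715533940148} 0.0187
```

View pics/top0.png

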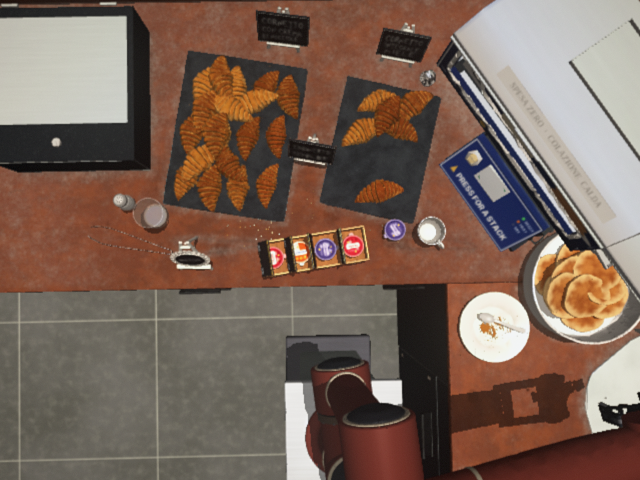

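View pics/side0.png

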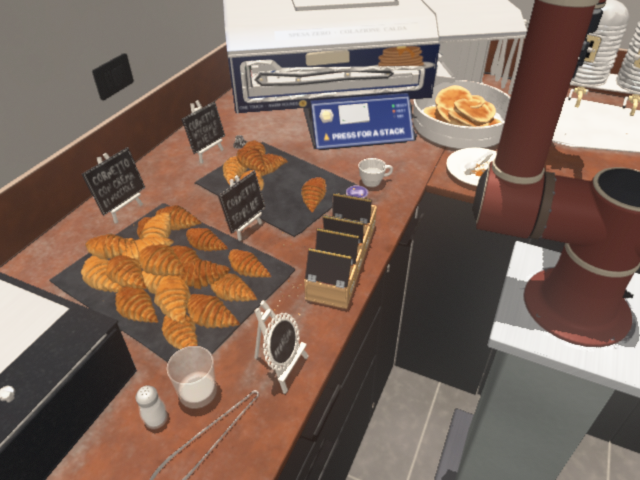

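The top picture shows the caddy from about (262,258) to (368,243). The easel is at (190,256), the loose jam cup at (394,230) and the china cup at (430,232). In the side picture all four lids stand up. Next I'll measure them from the depth.

```bash
cat > h.py <<'E'
import numpy as np,cv2
from plant import manip
def cloud(n,d):
    m=manip.camera_model(n);K=m["mtx"];T=np.linalg.inv(m["world_to_cam"])
    v,u=np.mgrid[:480,:640]
    P=np.stack([(u-K[0,2])/K[0,0]*d,(v-K[1,2])/K[1,1]*d,d,np.ones_like(d)],-1)@T.T
    P=P[...,:3];P[d==0]=np.nan;return P
def pix(n,p):
    m=manip.camera_model(n);q=m["mtx"]@(m["world_to_cam"]@np.r_[p,1])[:3];return q[:2]/q[2]
E
python3 - <<'E'
from h import *
T=np.load("pics/top0.npz");P=cloud("top",T["d"])
# height-coded map + zoom
c=(slice(215,290),slice(160,460))
z=P[c][...,2]; 
img=cv2.applyColorMap(np.uint8(np.clip(np.nan_to_num(z)/0.17,0,1)*255),cv2.COLORMAP_JET)
o=np.vstack([cv2.resize(T["p"][c][:,:,::-1],(800,200),interpolation=cv2.INTER_CUBIC),cv2.resize(img,(800,200),interpolation=0)])
cv2.imwrite("pics/z.png",o)
S=np.load("pics/side0.npz");Q=cloud("side",S["d"])
cv2.imwrite("pics/s.png",cv2.resize(S["p"][180:400,230:410,::-1],(490,600),interpolation=cv2.INTER_CUBIC))
print("table z",np.nanmedian(P[225:235,200:240,2]))
wood=(P[...,2]>.05)&(P[...,2]<.075); sub=np.zeros_like(wood);sub[225:285,255:375]=1
w=P[wood&sub]
r=cv2.minAreaRect(w[:,:2].astype(np.float32)*1000);print("wall",r,cv2.boxPoints(r).round(0).tolist(),len(w))
for nm,a in(("easel",(slice(225,285),slice(160,225))),("jam",(slice(215,245),slice(380,408))),("cup",(slice(212,255),slice(410,455)))):
    p=P[a].reshape(-1,3);p=p[p[:,2]>.015];print(nm,p.min(0).round(3),p.max(0).round(3))
E
```

```text
table z -0.0003546748229339425
wall ((502.5633239746094, 75.65501403808594), (92.04159545898438, 284.60406494140625), 8.088154792785645) [[437.0, 210.0], [477.0, -72.0], [568.0, -59.0], [528.0, 223.0]] 1707
easel [0.464 0.343 0.017] [0.582 0.487 0.168]
jam [ 0.529 -0.179  0.015] [ 0.595 -0.116  0.035]
cup [ 0.504 -0.276  0.015] [ 0.587 -0.193  0.058]
```

View pics/z.png

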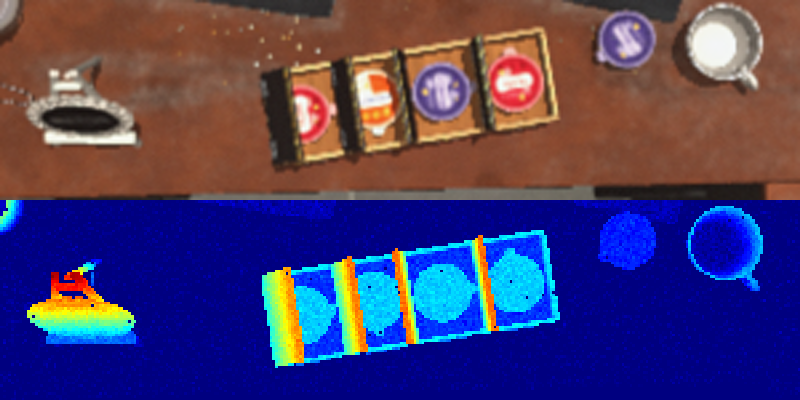

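View pics/s.png

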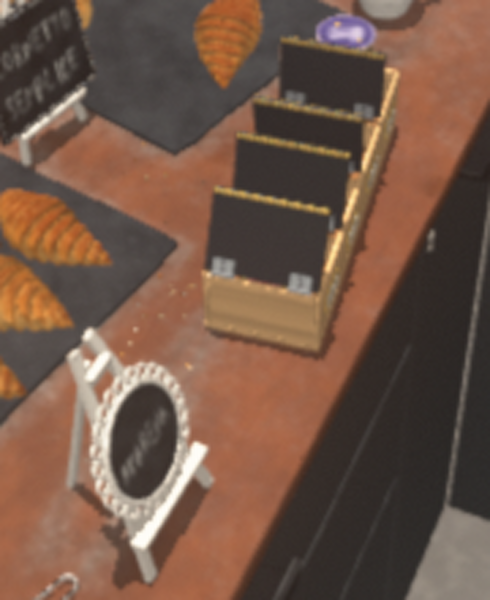

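```bash
python3 - <<'E'
from h import *
C=np.array([.5026,.0757]);a=np.radians(8.09);ex=np.array([np.cos(a),np.sin(a)]);ey=np.array([-ex[1],ex[0]])
for n in("top","side"):
    D=np.load(f"pics/{n}0.npz");P=cloud(n,D["d"]).reshape(-1,3);P=P[~np.isnan(P[:,0])]
    q=np.c_[(P[:,:2]-C)@ex,(P[:,:2]-C)@ey,P[:,2]]*1000
    if n=="side": print("table",np.median(q[(abs(q[:,0])<150)&(abs(q[:,1]-190)<25)&(abs(q[:,2])<10),2]))
    q=q[(abs(q[:,0])<35)&(abs(q[:,1])<170)&(q[:,2]>74)&(q[:,2]<140)]
    for i in range(4):
        h=140-70*i
        l=q[(q[:,1]>h-35)&(q[:,1]<h+25)]
        if len(l)<5: print(n,i,len(l));continue
        f=np.polyfit(l[:,2]-64.5,l[:,1]-h,1)
        print(n,i+1,len(l),"ang",round(np.pi/2+np.arctan(f[0]),2),"hinge off",f[1].round(1),"top",l[:,2].max().round(0),"y",np.percentile(l[:,1],[1,99]).round(0))
E
```

```text
top 1 289 ang 1.09 hinge off 2.9 top 132.0 y [108. 138.]
top 2 220 ang 1.26 hinge off 3.1 top 135.0 y [49. 70.]
top 3 129 ang 1.76 hinge off -3.6 top 136.0 y [-1. 12.]
top 4 122 ang 1.5 hinge off 3.9 top 138.0 y [-74. -67.]
table 1.2483174224111604
side 1 974 ang 1.11 hinge off 2.5 top 129.0 y [109. 140.]
side 2 711 ang 1.28 hinge off 2.0 top 133.0 y [48. 68.]
side 3 458 ang 1.69 hinge off 2.1 top 136.0 y [ 3. 13.]
side 4 662 ang 1.54 hinge off 1.7 top 137.0 y [-74. -64.]
```

```bash
cat >> h.py <<'E'
C=np.array([.5026,.0757]);a=np.radians(8.09);ex=np.array([np.cos(a),np.sin(a)]);ey=np.array([-ex[1],ex[0]])
def where():
    s=manip.state();p=s["tool_pos"];w,x,y,z=s["tool_rot"]
    yaw=np.degrees(np.arctan2(2*(x*y+w*z),1-2*(y*y+z*z)))
    print("t",round(s["time"],2),"cx,cy,z mm",((p[:2]-C)@ex*1000).round(1),((p[:2]-C)@ey*1000).round(1),(p[2]*1000).round(1),"yaw-98.1",round(yaw-98.09,2),"F",s["contact_force"].round(1),"g",round(s["gripper_width"],2),"q6",s["joint_pos"][5].round(2))
E
python3 -m crank '[{"turn":-0.148},{"turn":-0.148},{"turn":-0.148},{"turn":-0.148},{"turn":-0.148}]' 0
python3 -m crank '[{"turn":-0.148},{"turn":-0.148},{"turn":-0.148},{"turn":-0.148},{"turn":-0.148}]'
python3 -m crank '[{"x":2,"y":1.2},{"x":3,"y":2},{"x":4,"y":2.4},{"x":4,"y":2.4},{"x":4,"y":2.4}]'
python3 -m crank '[{"x":4,"y":2.4},{"x":4,"y":2.4},{"x":4,"y":2.4},{"x":4,"y":2.4},{"x":4,"y":2.4}]'
python3 -c "from h import *;where()"
```

```text
t 0.1 cx,cy,z mm -452.3 -626.1 230.2 yaw-98.1 -84.87 F [-0.6  0.2  0.5] g 1.0 q6 -0.12schema error: expected keys x, y, z, turn
schema error: expected keys x, y, z, turn
schema error: expected keys x, y, z, turn
schema error: expected keys x, y, z, turn
```

```bash

python3 -m crank '[{"x":0,"y":0,"z":0,"turn":-0.148},{"x":0,"y":0,"z":0,"turn":-0.148},{"x":0,"y":0,"z":0,"turn":-0.148},{"x":0,"y":0,"z":0,"turn":-0.148},{"x":0,"y":0,"z":0,"turn":-0.148}]' 0
python3 -m crank '[{"x":0,"y":0,"z":0,"turn":-0.148},{"x":0,"y":0,"z":0,"turn":-0.148},{"x":0,"y":0,"z":0,"turn":-0.148},{"x":0,"y":0,"z":0,"turn":-0.148},{"x":0,"y":0,"z":0,"turn":-0.148}]'
python3 -c "from h import *;where()"
python3 -m crank '[{"x":2,"y":1.6,"z":0,"turn":0},{"x":3,"y":2.5,"z":0,"turn":0},{"x":3.8,"y":3.2,"z":0,"turn":0},{"x":3.8,"y":3.2,"z":0,"turn":0},{"x":3.8,"y":3.2,"z":0,"turn":0}]'
python3 -m crank '[{"x":3.8,"y":3.2,"z":0,"turn":0},{"x":3.8,"y":3.2,"z":0,"turn":0},{"x":3.8,"y":3.2,"z":0,"turn":0},{"x":3.8,"y":3.2,"z":0,"turn":0},{"x":3.8,"y":3.2,"z":0,"turn":0}]'
python3 -c "from h import *;where()"
```

```text
time: 0.6
tool_pos: [0.1429, -0.608, 0.2305]
tool_rot: [-0.001, 0.883, 0.469, 0.0]
contact_force: [-0.1, -0.5, -0.1]
gripper_width: 0.143
grasp_force: 0.0
time: 1.1
tool_pos: [0.1429, -0.608, 0.2306]
tool_rot: [-0.0, 0.654, 0.757, 0.0]
contact_force: [-0.7, 0.7, 0.1]
gripper_width: 0.001
grasp_force: 0.0
t 1.1 cx,cy,z mm -452.3 -626.3 230.6 yaw-98.1 0.28 F [-0.7  0.7  0.1] g 0.0 q6 -1.61
time: 1.6
tool_pos: [0.2562, -0.425, 0.2306]
tool_rot: [-0.0, 0.656, 0.755, 0.0]
contact_force: [1.0, 0.3, 0.6]
gripper_width: -0.004
grasp_force: 0.0
time: 2.1
tool_pos: [0.3881, -0.2145, 0.231]
tool_rot: [0.0, 0.656, 0.755, 0.0]
contact_force: [0.9, -0.8, 0.7]
gripper_width: -0.0
grasp_force: 0.0
t 2.1 cx,cy,z mm -154.2 -271.2 231.0 yaw-98.1 -0.09 F [ 0.9 -0.8  0.7] g -0.0 q6 -0.81
```

```bash

python3 -m crank '[{"x":4.2,"y":1.5,"z":0,"turn":0},{"x":4.2,"y":1.5,"z":0,"turn":0},{"x":4.2,"y":1.5,"z":0,"turn":0},{"x":4.2,"y":1.5,"z":0,"turn":0},{"x":4.2,"y":1.5,"z":0,"turn":0}]'
python3 -m crank '[{"x":4.2,"y":1.5,"z":0,"turn":0},{"x":4.2,"y":1.5,"z":0,"turn":0},{"x":4.2,"y":1.5,"z":0,"turn":0},{"x":4.2,"y":1.5,"z":0,"turn":0},{"x":3,"y":1,"z":0,"turn":0}]'
python3 -m crank '[{"x":0,"y":0,"z":0,"turn":0},{"x":0,"y":0,"z":0,"turn":0}]'
python3 -c "from h import *;where()"
```

```text
time: 2.6
tool_pos: [0.4324, 0.0039, 0.231]
tool_rot: [0.0, 0.656, 0.755, 0.0]
contact_force: [1.0, -0.2, -0.5]
gripper_width: -0.005
grasp_force: 0.0
time: 3.1
tool_pos: [0.474, 0.2103, 0.2308]
tool_rot: [-0.0, 0.655, 0.755, -0.0]
contact_force: [0.1, 0.1, 0.3]
gripper_width: 0.002
grasp_force: 0.0
time: 3.3
tool_pos: [0.4739, 0.2081, 0.2306]
tool_rot: [-0.0, 0.655, 0.755, -0.001]
contact_force: [-0.6, 0.4, -0.7]
gripper_width: 0.004
grasp_force: 0.0
t 3.3 cx,cy,z mm -9.8 135.1 230.6 yaw-98.1 0.02 F [-0.6  0.4 -0.7] g 0.0 q6 0.13
```

```bash

python3 -m crank '[{"x":0.4,"y":0.5,"z":1.5,"turn":0},{"x":0.4,"y":0.5,"z":2,"turn":0},{"x":0,"y":0,"z":3,"turn":0},{"x":0,"y":0,"z":3,"turn":0},{"x":0,"y":0,"z":2,"turn":0}]'
python3 -m crank '[{"x":0,"y":0,"z":1,"turn":0},{"x":0,"y":0,"z":0,"turn":0}]'
python3 - <<'E'
from h import *;where()
p,d=manip.grab_frame("side");cv2.imwrite("pics/s1.png",cv2.resize(p[100:320,250:450,::-1],(545,600)))
E
```

```text
time: 3.8
tool_pos: [0.4816, 0.2155, 0.1126]
tool_rot: [-0.001, 0.657, 0.754, -0.002]
contact_force: [-0.2, -0.6, -0.8]
gripper_width: -0.003
grasp_force: 0.0
time: 4.0
tool_pos: [0.4818, 0.216, 0.1039]
tool_rot: [-0.001, 0.656, 0.754, -0.002]
contact_force: [-0.3, -0.2, 0.6]
gripper_width: 0.001
grasp_force: 0.0
t 4.0 cx,cy,z mm -0.9 141.8 103.9 yaw-98.1 -0.15 F [-0.3 -0.2  0.6] g 0.0 q6 0.14
```

View pics/s1.png

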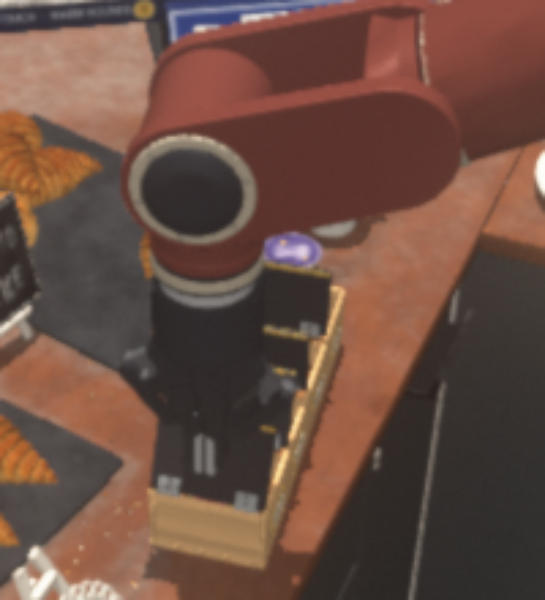

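The picture shows the shut fingertips at about (205,455), just left of lid 1 and clear of the other lids. Now I'll fold lid 1 along its arc.

```bash

python3 -m crank '[{"x":-0.3,"y":0,"z":0,"turn":0},{"x":-0.25,"y":0,"z":0,"turn":0},{"x":-0.2,"y":0,"z":0,"turn":0},{"x":-0.2,"y":0,"z":0,"turn":0},{"x":-0.2,"y":0,"z":0,"turn":0}]' >/dev/null
python3 -m crank '[{"x":-0.2,"y":0,"z":0.05,"turn":0},{"x":-0.15,"y":0,"z":0.1,"turn":0},{"x":-0.15,"y":0,"z":0.1,"turn":0},{"x":-0.15,"y":0,"z":0.1,"turn":0},{"x":-0.15,"y":0,"z":0.1,"turn":0}]' >/dev/null
python3 -c "from h import *;where()"
python3 -m crank '[{"x":-0.12,"y":0,"z":0.13,"turn":0},{"x":-0.12,"y":0,"z":0.13,"turn":0},{"x":-0.12,"y":0,"z":0.13,"turn":0},{"x":-0.12,"y":0,"z":0.13,"turn":0},{"x":-0.12,"y":0,"z":0.13,"turn":0}]' >/dev/null
python3 -m crank '[{"x":-0.1,"y":0,"z":0.15,"turn":0},{"x":-0.1,"y":0,"z":0.15,"turn":0},{"x":-0.1,"y":0,"z":0.15,"turn":0},{"x":-0.1,"y":0,"z":0.15,"turn":0},{"x":-0.1,"y":0,"z":0.15,"turn":0}]' >/dev/null
python3 -c "from h import *;where()"
```

```text
t 5.05 cx,cy,z mm 0.5 123.2 101.7 yaw-98.1 -0.07 F [0.6 0.3 0.1] g -0.0 q6 0.1
t 6.05 cx,cy,z mm 0.6 112.2 87.7 yaw-98.1 -0.07 F [-0.8 -0.1  0.5] g -0.0 q6 0.08
```

```bash

python3 -m crank '[{"x":-0.07,"y":0,"z":0.17,"turn":0},{"x":-0.07,"y":0,"z":0.17,"turn":0},{"x":-0.07,"y":0,"z":0.17,"turn":0},{"x":-0.07,"y":0,"z":0.17,"turn":0},{"x":-0.07,"y":0,"z":0.17,"turn":0}]' >/dev/null
python3 -m crank '[{"x":-0.05,"y":0,"z":0.17,"turn":0},{"x":-0.05,"y":0,"z":0.17,"turn":0},{"x":-0.05,"y":0,"z":0.17,"turn":0},{"x":-0.03,"y":0,"z":0.17,"turn":0},{"x":0,"y":0,"z":0.17,"turn":0}]' >/dev/null
python3 -c "from h import *;where()"
python3 -m crank '[{"x":0,"y":0,"z":0.15,"turn":0},{"x":0,"y":0,"z":0.1,"turn":0}]' >/dev/null
python3 -c "from h import *;where()"
```

```text
t 7.05 cx,cy,z mm 0.6 106.9 70.7 yaw-98.1 -0.07 F [-0.1  0.1  0. ] g -0.0 q6 0.07
t 7.25 cx,cy,z mm 0.5 107.0 68.1 yaw-98.1 -0.07 F [-0.2 -0.7  0.2] g 0.0 q6 0.07
```

```bash

python3 -m crank '[{"x":0,"y":0,"z":0.05,"turn":0},{"x":0,"y":0,"z":0.05,"turn":0},{"x":0,"y":0,"z":0,"turn":0}]' >/dev/null
python3 -c "from h import *;where()"
python3 -m crank '[{"x":0,"y":0,"z":0.04,"turn":0},{"x":0,"y":0,"z":0,"turn":0}]' >/dev/null
python3 - <<'E'
from h import *;where()
p,d=manip.grab_frame("side");cv2.imwrite("pics/s2.png",cv2.resize(p[100:320,250:450,::-1],(545,600)))
E
```

```text
t 7.55 cx,cy,z mm 0.5 107.0 67.3 yaw-98.1 -0.07 F [-1.7 -0.7  0.5] g 0.0 q6 0.07
t 7.75 cx,cy,z mm 0.6 107.0 67.0 yaw-98.1 -0.07 F [-0.6 -0.4  1. ] g -0.0 q6 0.07
```

View pics/s2.png

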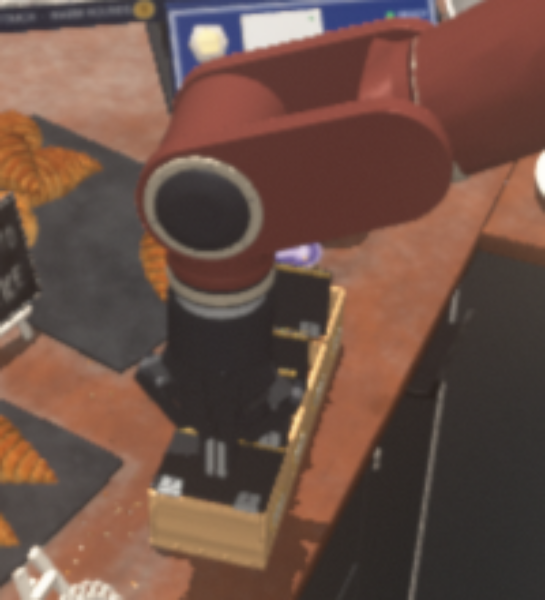

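```bash

python3 -m crank '[{"x":0,"y":0,"z":0.05,"turn":0},{"x":0,"y":0,"z":0.05,"turn":0},{"x":0,"y":0,"z":0,"turn":0}]' >/dev/null
python3 -c "from h import *;where()"
python3 -m crank '[{"x":0,"y":0,"z":-0.2,"turn":0},{"x":0,"y":0,"z":-0.6,"turn":0},{"x":0,"y":0,"z":-0.8,"turn":0},{"x":0,"y":0,"z":-0.8,"turn":0},{"x":-0.4,"y":0,"z":-0.8,"turn":0}]' >/dev/null
python3 -m crank '[{"x":-0.6,"y":0,"z":-0.6,"turn":0},{"x":-0.6,"y":0,"z":-0.2,"turn":0},{"x":-0.6,"y":0,"z":0,"turn":0},{"x":-0.5,"y":0,"z":0,"turn":0},{"x":-0.2,"y":0,"z":0,"turn":0}]' >/dev/null
python3 -c "from h import *;where()"
```

```text
t 8.1 cx,cy,z mm 0.7 107.0 66.9 yaw-98.1 -0.06 F [-3.9 -1.4  5.7] g -0.0 q6 0.07
t 9.1 cx,cy,z mm 0.2 77.3 105.4 yaw-98.1 -0.11 F [-0.1  0.1 -0.8] g 0.0 q6 0.02
```

```bash

python3 -m crank '[{"x":-0.2,"y":0,"z":0,"turn":0},{"x":-0.2,"y":0,"z":0,"turn":0},{"x":-0.2,"y":0,"z":0,"turn":0},{"x":-0.2,"y":0,"z":0,"turn":0},{"x":-0.18,"y":0,"z":0.05,"turn":0}]' >/dev/null
python3 -m crank '[{"x":-0.17,"y":0,"z":0.05,"turn":0},{"x":-0.17,"y":0,"z":0.05,"turn":0},{"x":-0.17,"y":0,"z":0.05,"turn":0},{"x":-0.17,"y":0,"z":0.07,"turn":0},{"x":-0.17,"y":0,"z":0.08,"turn":0}]' >/dev/null
python3 -c "from h import *;where()"
python3 -m crank '[{"x":-0.15,"y":0,"z":0.1,"turn":0},{"x":-0.15,"y":0,"z":0.1,"turn":0},{"x":-0.15,"y":0,"z":0.1,"turn":0},{"x":-0.15,"y":0,"z":0.1,"turn":0},{"x":-0.13,"y":0,"z":0.12,"turn":0}]' >/dev/null
python3 -m crank '[{"x":-0.12,"y":0,"z":0.13,"turn":0},{"x":-0.12,"y":0,"z":0.13,"turn":0},{"x":-0.12,"y":0,"z":0.13,"turn":0},{"x":-0.12,"y":0,"z":0.13,"turn":0},{"x":-0.1,"y":0,"z":0.15,"turn":0}]' >/dev/null
python3 -c "from h import *;where()"
```

```text
t 10.1 cx,cy,z mm 0.5 59.5 102.3 yaw-98.1 -0.07 F [ 0.3  0.2 -0.3] g -0.0 q6 -0.02
t 11.1 cx,cy,z mm 0.5 46.5 90.4 yaw-98.1 -0.07 F [-1.   0.3  0.4] g 0.0 q6 -0.05
```

```bash

python3 -m crank '[{"x":-0.1,"y":0,"z":0.15,"turn":0},{"x":-0.1,"y":0,"z":0.16,"turn":0},{"x":-0.1,"y":0,"z":0.17,"turn":0},{"x":-0.09,"y":0,"z":0.17,"turn":0},{"x":-0.08,"y":0,"z":0.17,"turn":0}]' >/dev/null
python3 -m crank '[{"x":-0.07,"y":0,"z":0.17,"turn":0},{"x":-0.07,"y":0,"z":0.17,"turn":0},{"x":-0.06,"y":0,"z":0.17,"turn":0},{"x":-0.05,"y":0,"z":0.17,"turn":0},{"x":-0.03,"y":0,"z":0.17,"turn":0}]' >/dev/null
python3 -m crank '[{"x":-0.03,"y":0,"z":0.17,"turn":0},{"x":0,"y":0,"z":0.17,"turn":0},{"x":0,"y":0,"z":0.14,"turn":0},{"x":0,"y":0,"z":0.1,"turn":0},{"x":0,"y":0,"z":0,"turn":0}]' >/dev/null
python3 -c "from h import *;where()"
```

```text
t 12.6 cx,cy,z mm 0.3 38.8 67.8 yaw-98.1 -0.07 F [0.2 0.1 0.2] g -0.0 q6 -0.06
```

```bash

python3 -m crank '[{"x":0,"y":0,"z":0.08,"turn":0},{"x":0,"y":0,"z":0.08,"turn":0},{"x":0,"y":0,"z":0.05,"turn":0},{"x":0,"y":0,"z":0,"turn":0}]' >/dev/null
python3 -c "from h import *;where()"
python3 -m crank '[{"x":0,"y":0,"z":-0.2,"turn":0},{"x":0,"y":0,"z":-0.6,"turn":0},{"x":0,"y":0,"z":-0.8,"turn":0},{"x":0,"y":0,"z":-0.8,"turn":0},{"x":0,"y":0,"z":-0.8,"turn":0}]' >/dev/null
python3 -m crank '[{"x":-0.3,"y":0,"z":-0.6,"turn":0},{"x":-0.3,"y":0,"z":-0.2,"turn":0},{"x":-0.3,"y":0,"z":0,"turn":0},{"x":-0.2,"y":0,"z":0,"turn":0},{"x":-0.2,"y":0,"z":0,"turn":0}]' >/dev/null
python3 -c "from h import *;where()"
```

```text
t 13.0 cx,cy,z mm 0.7 38.8 67.0 yaw-98.1 -0.06 F [-3.3  0.3  6.2] g -0.0 q6 -0.06
t 14.0 cx,cy,z mm 0.1 25.5 105.4 yaw-98.1 -0.08 F [0.5 0.2 0.1] g 0.0 q6 -0.09
```

```bash

python3 -m crank '[{"x":-0.2,"y":0,"z":0,"turn":0},{"x":-0.2,"y":0,"z":0,"turn":0},{"x":-0.2,"y":0,"z":0,"turn":0},{"x":-0.2,"y":0,"z":0,"turn":0},{"x":-0.2,"y":0,"z":0,"turn":0}]' >/dev/null
python3 -m crank '[{"x":-0.2,"y":0,"z":0,"turn":0},{"x":-0.2,"y":0,"z":0,"turn":0},{"x":-0.2,"y":0,"z":0,"turn":0},{"x":-0.2,"y":0,"z":0,"turn":0},{"x":-0.18,"y":0,"z":0,"turn":0}]' >/dev/null
python3 -c "from h import *;where()"
python3 -m crank '[{"x":-0.18,"y":0,"z":0,"turn":0},{"x":-0.18,"y":0,"z":0,"turn":0},{"x":-0.18,"y":0,"z":0,"turn":0},{"x":-0.18,"y":0,"z":0.03,"turn":0},{"x":-0.17,"y":0,"z":0.05,"turn":0}]' >/dev/null
python3 -m crank '[{"x":-0.17,"y":0,"z":0.05,"turn":0},{"x":-0.17,"y":0,"z":0.05,"turn":0},{"x":-0.17,"y":0,"z":0.06,"turn":0},{"x":-0.17,"y":0,"z":0.07,"turn":0},{"x":-0.17,"y":0,"z":0.08,"turn":0}]' >/dev/null
python3 -c "from h import *;where()"
```

```text
t 15.0 cx,cy,z mm 0.4 5.8 105.8 yaw-98.1 -0.07 F [ 0.7  0.7 -0.1] g -0.0 q6 -0.13
t 16.0 cx,cy,z mm 0.4 -11.6 101.9 yaw-98.1 -0.07 F [-0.4  1.1  0.1] g -0.0 q6 -0.16
```

```bash

python3 -m crank '[{"x":-0.15,"y":0,"z":0.1,"turn":0},{"x":-0.15,"y":0,"z":0.1,"turn":0},{"x":-0.15,"y":0,"z":0.1,"turn":0},{"x":-0.15,"y":0,"z":0.1,"turn":0},{"x":-0.13,"y":0,"z":0.12,"turn":0}]' >/dev/null
python3 -m crank '[{"x":-0.12,"y":0,"z":0.13,"turn":0},{"x":-0.12,"y":0,"z":0.13,"turn":0},{"x":-0.12,"y":0,"z":0.13,"turn":0},{"x":-0.12,"y":0,"z":0.13,"turn":0},{"x":-0.1,"y":0,"z":0.15,"turn":0}]' >/dev/null
python3 -m crank '[{"x":-0.09,"y":0,"z":0.15,"turn":0},{"x":-0.09,"y":0,"z":0.16,"turn":0},{"x":-0.09,"y":0,"z":0.17,"turn":0},{"x":-0.08,"y":0,"z":0.17,"turn":0},{"x":-0.08,"y":0,"z":0.17,"turn":0}]' >/dev/null
python3 -m crank '[{"x":-0.07,"y":0,"z":0.17,"turn":0},{"x":-0.07,"y":0,"z":0.17,"turn":0},{"x":-0.06,"y":0,"z":0.17,"turn":0},{"x":-0.05,"y":0,"z":0.17,"turn":0},{"x":-0.03,"y":0,"z":0.17,"turn":0}]' >/dev/null
python3 -m crank '[{"x":0,"y":0,"z":0.17,"turn":0},{"x":0,"y":0,"z":0.17,"turn":0},{"x":0,"y":0,"z":0.14,"turn":0},{"x":0,"y":0,"z":0.1,"turn":0},{"x":0,"y":0,"z":0,"turn":0}]' >/dev/null
python3 -c "from h import *;where()"
```

```text
t 18.5 cx,cy,z mm 0.3 -31.6 67.4 yaw-98.1 -0.07 F [0.1 0.5 0.5] g -0.0 q6 -0.2
```

```bash

python3 -m crank '[{"x":0,"y":0,"z":0.07,"turn":0},{"x":0,"y":0,"z":0.07,"turn":0},{"x":0,"y":0,"z":0.03,"turn":0},{"x":0,"y":0,"z":0,"turn":0}]' >/dev/null
python3 -c "from h import *;where()"
```

```text
t 18.9 cx,cy,z mm 0.5 -31.6 66.9 yaw-98.1 -0.06 F [-3.7 -1.2  6.3] g 0.0 q6 -0.2
```

```bash

python3 -m crank '[{"x":0,"y":0,"z":-0.2,"turn":0},{"x":0,"y":0,"z":-0.6,"turn":0},{"x":0,"y":0,"z":-0.8,"turn":0},{"x":0,"y":0,"z":-0.8,"turn":0},{"x":-0.3,"y":0,"z":-0.8,"turn":0}]' >/dev/null
python3 -m crank '[{"x":-0.4,"y":0,"z":-0.6,"turn":0},{"x":-0.4,"y":0,"z":-0.2,"turn":0},{"x":-0.4,"y":0,"z":0,"turn":0},{"x":-0.3,"y":0,"z":0,"turn":0},{"x":-0.2,"y":0,"z":0,"turn":0}]' >/dev/null
python3 -m crank '[{"x":-0.2,"y":0,"z":0,"turn":0},{"x":-0.2,"y":0,"z":0,"turn":0},{"x":-0.2,"y":0,"z":0,"turn":0},{"x":-0.18,"y":0,"z":0,"turn":0},{"x":-0.18,"y":0,"z":0,"turn":0}]' >/dev/null
python3 -c "from h import *;where()"
python3 -m crank '[{"x":-0.18,"y":0,"z":0,"turn":0},{"x":-0.18,"y":0,"z":0,"turn":0},{"x":-0.18,"y":0,"z":0.03,"turn":0},{"x":-0.18,"y":0,"z":0.03,"turn":0},{"x":-0.17,"y":0,"z":0.05,"turn":0}]' >/dev/null
python3 -m crank '[{"x":-0.17,"y":0,"z":0.05,"turn":0},{"x":-0.17,"y":0,"z":0.05,"turn":0},{"x":-0.17,"y":0,"z":0.06,"turn":0},{"x":-0.17,"y":0,"z":0.07,"turn":0},{"x":-0.17,"y":0,"z":0.08,"turn":0}]' >/dev/null
python3 -c "from h import *;where()"
```

```text
t 20.4 cx,cy,z mm 0.3 -61.2 105.8 yaw-98.1 -0.06 F [ 0.2 -0.5 -0.2] g -0.0 q6 -0.26
t 21.4 cx,cy,z mm 0.4 -78.8 101.7 yaw-98.1 -0.07 F [-0.   0.4 -0.2] g -0.0 q6 -0.29
```

```bash

python3 -m crank '[{"x":-0.16,"y":0,"z":0.09,"turn":0},{"x":-0.16,"y":0,"z":0.1,"turn":0},{"x":-0.16,"y":0,"z":0.1,"turn":0},{"x":-0.16,"y":0,"z":0.1,"turn":0},{"x":-0.15,"y":0,"z":0.11,"turn":0}]' >/dev/null
python3 -m crank '[{"x":-0.14,"y":0,"z":0.13,"turn":0},{"x":-0.13,"y":0,"z":0.13,"turn":0},{"x":-0.12,"y":0,"z":0.13,"turn":0},{"x":-0.12,"y":0,"z":0.13,"turn":0},{"x":-0.1,"y":0,"z":0.15,"turn":0}]' >/dev/null
python3 -m crank '[{"x":-0.09,"y":0,"z":0.15,"turn":0},{"x":-0.09,"y":0,"z":0.16,"turn":0},{"x":-0.09,"y":0,"z":0.17,"turn":0},{"x":-0.08,"y":0,"z":0.17,"turn":0},{"x":-0.08,"y":0,"z":0.17,"turn":0}]' >/dev/null
python3 -m crank '[{"x":-0.07,"y":0,"z":0.17,"turn":0},{"x":-0.07,"y":0,"z":0.17,"turn":0},{"x":-0.06,"y":0,"z":0.17,"turn":0},{"x":-0.05,"y":0,"z":0.17,"turn":0},{"x":-0.03,"y":0,"z":0.17,"turn":0}]' >/dev/null
python3 -m crank '[{"x":0,"y":0,"z":0.17,"turn":0},{"x":0,"y":0,"z":0.17,"turn":0},{"x":0,"y":0,"z":0.14,"turn":0},{"x":0,"y":0,"z":0.1,"turn":0},{"x":0,"y":0,"z":0,"turn":0}]' >/dev/null
python3 -c "from h import *;where()"
python3 -m crank '[{"x":0,"y":0,"z":0.07,"turn":0},{"x":0,"y":0,"z":0.06,"turn":0},{"x":0,"y":0,"z":0.03,"turn":0},{"x":0,"y":0,"z":0,"turn":0}]' >/dev/null
python3 -c "from h import *;where()"
```

```text
t 23.9 cx,cy,z mm 0.1 -99.6 67.3 yaw-98.1 -0.06 F [0.5 0.1 1. ] g 0.0 q6 -0.33
t 24.3 cx,cy,z mm 0.4 -99.7 66.9 yaw-98.1 -0.06 F [-4.1  0.1  7.6] g -0.0 q6 -0.33
```

Lid 4 is pressed shut. Next I'll rise, back off and check.

```bash

python3 -m crank '[{"x":0,"y":0,"z":-0.2,"turn":0},{"x":0,"y":0,"z":-0.8,"turn":0},{"x":0,"y":0,"z":-1.5,"turn":0},{"x":0,"y":0,"z":-2.5,"turn":0},{"x":0,"y":0,"z":-3,"turn":0}]' >/dev/null
python3 -m crank '[{"x":0,"y":0,"z":-3,"turn":0},{"x":0,"y":-1,"z":-2,"turn":0},{"x":-1,"y":-2,"z":-1,"turn":0},{"x":-3,"y":-2,"z":0,"turn":0},{"x":-3,"y":-2,"z":0,"turn":0}]' >/dev/null
python3 -m crank '[{"x":-4,"y":-1,"z":0,"turn":0},{"x":-4,"y":-1,"z":0,"turn":0},{"x":-3,"y":-1,"z":0,"turn":0},{"x":-2,"y":0,"z":0,"turn":0},{"x":0,"y":0,"z":0,"turn":0}]' >/dev/null
python3 - <<'E'
from h import *;where()
o=[]
for n,c in(("side",(slice(100,320),slice(250,450))),("top",(slice(200,300),slice(160,460)))):
    p,d=manip.grab_frame(n);P=cloud(n,d)
    cv2.imwrite(f"pics/{n}9.png",cv2.resize(p[c][:,:,::-1],None,fx=2.6,fy=2.6))
    P=P.reshape(-1,3);P=P[~np.isnan(P[:,0])];q=np.c_[(P[:,:2]-C)@ex,(P[:,:2]-C)@ey,P[:,2]]*1000
    q=q[(abs(q[:,0])<42)&(q[:,2]<110)]
    for i in range(4):
        h=139.5-70*i;l=q[(q[:,1]<h-4)&(q[:,1]>h-62)&(q[:,2]>45)]
        if len(l)>20:
            f=np.polyfit(h-l[:,1],l[:,2],1);print(n,i+1,len(l),"ang",f[0].round(3),"z50",np.polyval(f,33).round(1))
    if n=="top":
      P=cloud(n,d)
      for nm,a in(("easel",(slice(225,285),slice(160,225))),("jam",(slice(215,245),slice(380,408))),("cup",(slice(212,255),slice(410,455)))):
        p=P[a].reshape(-1,3);p=p[(p[:,2]>.015)];print(nm,p.min(0).round(3),p.max(0).round(3))
a=cv2.imread("pics/side9.png");b=cv2.imread("pics/top9.png")
E
```

```text
t 25.8 cx,cy,z mm -99.8 -301.5 206.9 yaw-98.1 -0.23 F [-0.9  0.2  0.3] g 0.0 q6 -0.77
side 1 801 ang 0.004 z50 68.3
side 2 715 ang -0.001 z50 68.4
side 3 622 ang 0.0 z50 68.4
side 4 550 ang 0.003 z50 68.5
top 1 717 ang -0.0 z50 66.4
top 2 708 ang -0.003 z50 66.1
top 3 712 ang -0.002 z50 66.3
top 4 708 ang -0.005 z50 66.0
easel [0.464 0.342 0.016] [0.582 0.485 0.168]
jam [ 0.529 -0.179  0.015] [ 0.589 -0.117  0.037]
cup [ 0.482 -0.275  0.015] [ 0.602 -0.196  0.319]
```

View pics/side9.png

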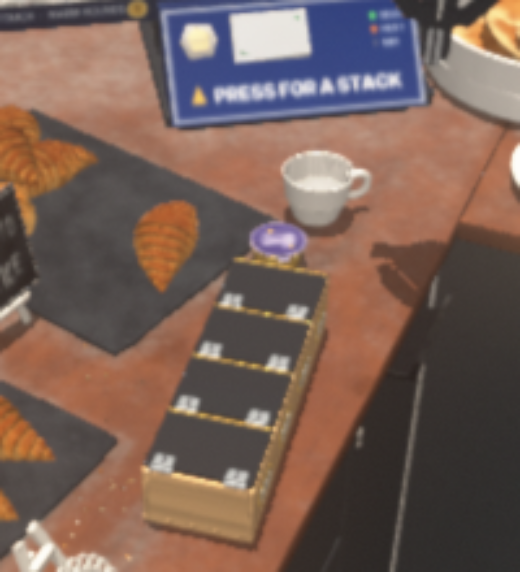

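View pics/top9.png

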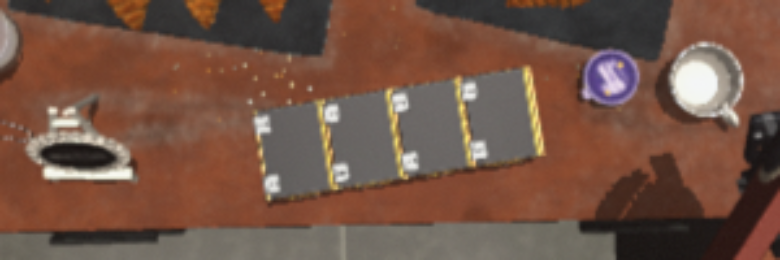

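Both pictures show all four lids flat, side view about (240,290) to (210,445). The easel, jam cup and china cup haven't moved, and the arm is clear.

```bash
python3 -c "from plant import manip;print(manip.job_done())"
```

```text
the job is handed in; nothing more can be done
None
```

All four lids were folded shut in one slow left-to-right pass (each within 0.005 rad of flat in the final depth check), the easel, china cup and loose jam cup were left untouched, and the job was handed in at about 26 s.

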